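Park the pepper mill in its bay

ROBOT

A 6-joint arm with a two-finger parallel gripper is mounted at the origin on the work surface. World frame = base frame: x ahead of the robot, y to its left, z up, the work surface at z = 0. Lengths are in m, angles in rad, forces in N, time in s.
With the tool pointing down it reaches from about 0.325 to 0.775 m from the base axis. Payload 9.3 kg.
Tool frame: the origin (TCP) lies at the very end of the fingers, on their centre line; the grasp point (between the pads) lies 19 mm behind it (arm.hold_point_z is the distance from the TCP to the grasp point, in m); z points along the fingers, y is the line along which they close (so a half turn about z gives the same grasp; the last joint's range is limited). The gripper opens to 85 mm and grips with 20 to 120 N. Pads are 22 mm wide; open, the fingers measure 114 mm over their backs; the gripper's body (76 mm by 85 mm) begins 54 mm behind the grasp point. The pads swing forward as they close: fully open they stand 13 mm farther back than shut.
Start: joints at [-1.329, 0.259, 0.021, 1.334, 0, 1.418], TCP at [0.212, -0.508, 0.231] pointing down, gripper open.
Joint ranges: [-3.04, 3.04], [-0.91, 1.82], [-1.04, 1.36], [-1.92, 1.95], [-1.52, 1.45], [-3.14, 3.14]. Speed limits (rad/s): [2.22, 2.22, 2.79, 3.14, 3.14, 3.14].

INTERFACE

Orientations are given as a unit quaternion [w, x, y, z].
In Python, from cell import arm, imaging, ticket gives the robot as it stands. The module is installed in compiled form; this text tells all that it offers.
- The arm moves only by the shell command python3 -m jog 'ROWS' [FORCE]. ROWS is JSON, a list of rows, each an object with "rot": the turn, a rotation vector about the tool's x, y, z in degrees, a list of three; "linear": the shift along the tool's x, y, z in cm, a list of three; "jaw": the finger opening in cm, from 0 to 8.54. In form: [{"rot": [wx, wy, wz], "linear": [x, y, z], "jaw": jaw}, ...]. A call has 1 to 5 rows; each row is the pose to reach, as a shift and turn from the pose commanded when the call began, along the tool's axes at that moment; what a row does not reach only later rows make up. A row lasts 1/12 s, in which the tool goes at most 41.7 mm and 7.16 degrees, less where a joint would pass 70% of its speed; a pose out of reach is approached as far as the arm can. A call with a gripper value outside its range is refused whole. The fingers move at their own pace and stop on an object; FORCE is the grip in N (left out, the last holds). Time passes only in rows, so rows that repeat a pose let the fingers close. It gives the time, the measured TCP pose, the force, the opening and the grip force at its end, in the units of the state.
- arm.get_obs(): the state, without advancing time (a new reading comes with each control period).
- imaging.camera(name): name is "scene" or "top" or "wrist"; returns a dict with "frame" (384x512x3 uint8, red, green, blue), "depth" (384x512 float32, m along the optical axis (not along the pixel's ray), 0 where there is no reading), "intrinsics" (3x3 intrinsics, pixels), "camera_from_world" (4x4, takes a point from world to camera coordinates). Camera axes: x right, y down, z forward; pixel columns grow to the right and rows downward; lengths in m; the calibration is good to about 2 mm. The wrist camera is an equidistant fisheye: a pixel r from the principal point sees the ray r / f radians off the axis. A picture is of the moment at which its call begins.
- ticket.close_job(): hands the job in; it is judged then, once.
The state is a dict: "t": time; "q": joint angles; "qvel": joint speeds; "joint_efforts": joint torques, N m; "ee_pos": TCP position; "orientation": TCP orientation; "contact_force": force on the tool from outside, world axes, zero at the start; "wrist_torque": the same for the moment, N m; "gripper_width": finger opening in m; "finger_force": force on a finger pad.
Only numpy, scipy, OpenCV 4.12 (cv2) and the standard library are available. Lean on these libraries where they do the work, as an engineer would, in place of code of your own. Each camera call takes 0.05 s, during which the arm holds its last target. There are 200 camera calls.

TASK

Without gripping or lifting it, gently push the tall wooden pepper mill low on its foot so that it slides upright across the steel worktop into the one empty bay of the three-bay bottle guard, and leave it standing wholly inside the bay. Do not tip it or touch it high up, and leave the two bottles in the other bays and the jar standing where they are.

Things in the scene. Friction and masses are not known exactly. Their poses are not given: they have to be found in the camera images.
- mill: Dark wooden pepper mill, loose, round, 236 mm tall, 0.27 to 0.5 kg. Foot: cylinder 56 mm across, from the worktop to 55 mm high; above it a 36 mm waist at 115 mm and a 48 mm wide head with a ball on top. Origin: centre of its underside, z up. Stands on the robot's right of the guard. Slides if pushed below 35 mm, tips if pushed high; pushing it with the finger pads above 100 mm is a failure.
- station: Fixed three-bay guard of dark steel sheet, no floor: walls 40 mm high, 4 mm thick. Bays side by side along its x, centres at x = -88, 0, +88 mm, each 84 mm wide inside and 90 mm deep: y from -45 (open mouth) to +45 (inside of the back wall). Mouths face its -y, the robot's right. Origin: centre of the middle bay at worktop height. Yaw within 0.25 rad of the world axes.
- spot: Flat grey round mark 52 mm across on the worktop (nothing to feel) in the middle of the empty bay, 45 mm in from the mouth; same axes as the station (y into the bay, x across it). Origin: its centre. The empty bay may be any of the three.
- oil: Green glass oil bottle, loose, 54 mm across, 225 mm tall, standing in the middle of another bay. Origin: centre of its underside. Leave alone.
- vinegar: Clear glass vinegar bottle, loose, 54 mm across, 195 mm tall, standing in the middle of another bay. Origin: centre of its underside. Leave alone.
- jar: Squat glass jar with a steel cap, loose, 66 mm across, 75 mm tall, standing on the worktop farther from the robot than the mill. Origin: centre of its underside. Leave alone.

How it is judged:
By the outcome, as a careful person would: the job done as asked, in the order asked, and still so for the second after the job is handed in, with the robot touching nothing.
It also fails if it takes over 51 s, if anything falls off the work surface, if the arm or the gripper's body presses on something with over 40 N, if the wrist force passes 120 N, or if a joint passes its speed limit or range.

## Working session

There is one attempt and no reset: what is moved stays moved. The work goes in short steps, Python scripts to look and compute and a shell command to move; the robot and the scene stay as the last step left them, time stands still between calls to the robot, and variables do not carry over. Pictures are saved under pics/ and viewed, at most 10 in all, crops included, and the job is handed in when it is done.

```bash
mkdir -p pics
python3 - <<'E'
from cell import arm, imaging
import cv2,numpy as np
o=arm.get_obs();print({k:np.round(o[k],3) for k in ('t','ee_pos','orientation','gripper_width','contact_force')})
ims=[]
for n in('scene','top'):
    c=imaging.camera(n);np.savez(f'{n}.npz',**c);ims.append(c['frame'])
    print(n,c['intrinsics'].round(1).tolist(),c['camera_from_world'].round(3).tolist())
for n,f in zip('st',ims): cv2.imwrite(f'pics/{n}1.png',cv2.cvtColor(f,cv2.COLOR_RGB2BGR))
E
```

```text
{'t': np.float64(0.0), 'ee_pos': array([ 0.211, -0.507,  0.231]), 'orientation': array([-0.001,  0.981,  0.196, -0.   ]), 'gripper_width': np.float64(0.085), 'contact_force': array([ 0.077,  0.294, -0.469])}
scene [[471.3, 0.0, 253.9], [0.0, 471.3, 208.4], [0.0, 0.0, 1.0]] [[0.523, 0.852, -0.018, -0.328], [0.526, -0.34, -0.779, -0.302], [-0.67, 0.398, -0.626, 1.317], [0.0, 0.0, 0.0, 1.0]]
top [[395.2, 0.0, 260.4], [0.0, 395.2, 189.0], [0.0, 0.0, 1.0]] [[-0.013, -1.0, 0.009, 0.032], [-0.985, 0.011, -0.172, 0.608], [0.172, -0.011, -0.985, 0.784], [0.0, 0.0, 0.0, 1.0]]
```

View pics/t1.png

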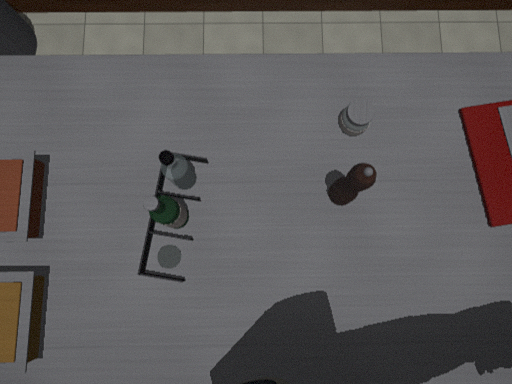

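View pics/s1.png

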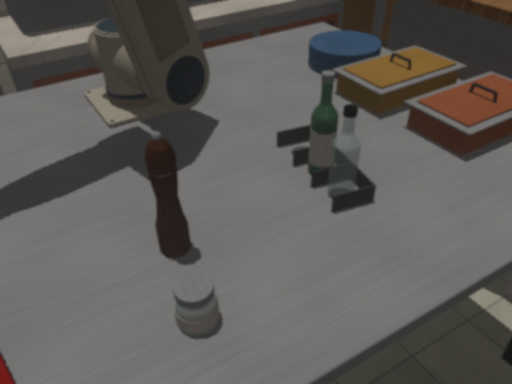

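Top view: the spot is at (169,257), in the bay nearest the robot. The mill's foot is near (343,190), the jar at (354,118) and the bottles at (180,172) and (175,211). The guard walls run from (165,152) to (143,272), with tips at (207,160), (199,198), (191,238) and (184,279).

```bash
cat > h.py <<'E'
import numpy as np,cv2
def ray(c,uv,z):
    K=c['intrinsics'];T=c['camera_from_world'];R=T[:3,:3];o=-R.T@T[:3,3]
    d=np.linalg.solve(K,np.c_[np.atleast_2d(uv),np.ones(len(np.atleast_2d(uv)))].T);d=(R.T@d).T
    return (o+d*((z-o[2])/d[:,2])[:,None])
def cloud(c):
    v,u=np.indices(c['depth'].shape);d=c['depth'];K=c['intrinsics'];T=c['camera_from_world']
    p=np.stack([(u-K[0,2])/K[0,0]*d,(v-K[1,2])/K[1,1]*d,d],-1)
    return (p-T[:3,3])@T[:3,:3]
def mill(c):
    P=cloud(c);f=c['frame'].astype(int);m=(f[...,0]>f[...,2]+12)&(c['depth']>0)&(P[...,1]>-.5)&(P[...,1]<.12)&(P[...,0]>.25)&(P[...,0]<.8)&(P[...,2]>.004)&(P[...,2]<.3)
    return P[m]
def circ(p):
    A=np.c_[2*p[:,:2],np.ones(len(p))];s=np.linalg.lstsq(A,(p[:,:2]**2).sum(1),rcond=None)[0]
    return s[:2],np.sqrt(s[2]+s[:2]@s[:2])
E
python3 - <<'E'
from h import *
t=dict(np.load('top.npz'));s=dict(np.load('scene.npz'))
for n,c in(('top',t),('scene',s)):
    p=mill(c);print(n,len(p))
    for a,b in((.005,.055),(.17,.24)):
        q=p[(p[:,2]>a)&(p[:,2]<b)]
        if len(q)>5:print(a,len(q),q.mean(0).round(3),q.min(0).round(3),q.max(0).round(3),[np.round(x,3) for x in circ(q)])
print('walltips z.04',ray(t,[[207,160],[199,198],[191,238],[184,279]],.04).round(3).tolist())
print('back corners',ray(t,[[165,152],[143,272]],.04).round(3).tolist())
g=cv2.cvtColor(t['frame'],cv2.COLOR_RGB2GRAY)
print(g[257,140:200])
print('spot',ray(t,[[169,257]],0).round(3),'jar',ray(t,[[353,120]],0.03).round(3))
E
```

```text
top 2621
0.005 2332 [ 0.681 -0.476  0.014] [ 0.527 -0.5    0.005] [ 0.8   -0.135  0.055] [array([ 0.664, -0.389]), np.float64(0.118)]
0.17 239 [ 0.601 -0.151  0.217] [ 0.583 -0.17   0.175] [ 0.622 -0.135  0.231] [array([ 0.604, -0.153]), np.float64(0.014)]
scene 823
0.005 239 [ 0.725 -0.457  0.015] [ 0.685 -0.465  0.007] [ 0.746 -0.449  0.018] [array([ 0.72 , -0.451]), np.float64(0.016)]
0.17 531 [ 0.62  -0.162  0.209] [ 0.598 -0.177  0.179] [ 0.632 -0.138  0.226] [array([ 0.615, -0.159]), np.float64(0.013)]
walltips z.04 [[0.676, 0.14, 0.04], [0.593, 0.156, 0.04], [0.508, 0.172, 0.04], [0.424, 0.185, 0.04]]
back corners [[0.695, 0.232, 0.04], [0.439, 0.27, 0.04]]
[110  58  48  22  21   9  18  33 105 108 111 110 111 111 113 107 107  93
  74  76  74  73  74  73  70  73  74  76  77  75  75  74  74  81  76  75
  73  73  69  70  79 103 106 108 108 110 106 104 107 107 110 109 108 107
 107 103 106 108 108 108]
spot [[0.469 0.226 0.   ]] jar [[ 0.768 -0.185  0.03 ]]
```

```bash
cat >> h.py <<'E'
from scipy.spatial.transform import Rotation as Rn
EX=np.array([.985,-.174]);EY=np.array([.174,.985]);SPOT=np.array([.471,.2245])
def go(c,yaw,tilt,off,z):
    "target: cradle centre c, heading yaw deg, tilt deg; prints rows relative to the present tool pose"
    from cell import arm
    o=arm.get_obs();w,x,y,zz=o['orientation'];R0=Rn.from_quat([x,y,zz,w])
    a=np.radians(yaw);th=np.radians(tilt);d=np.array([np.cos(a),np.sin(a),0]);u=np.array([0,0,1.])
    X=d*np.cos(th)+u*np.sin(th);Z=d*np.sin(th)-u*np.cos(th);Y=np.cross(Z,X)
    p=np.r_[np.asarray(c)-off*d[:2],z]
    R=Rn.from_matrix(np.c_[X,Y,Z])
    print('t',round(float(o['t']),2),'pos',np.round(o['ee_pos'],3),'F',np.round(o['contact_force'],1),'rot',(R0.inv()*R).as_rotvec(degrees=True).round(1).tolist(),'linear',(R0.inv().apply(p-o['ee_pos'])*100).round(2).tolist())
E
python3 -c "
from h import *
go([.608,-.157],98,35,.11,.09)"
```

```text
t 0.1 pos [ 0.211 -0.507  0.231] F [ 0.3 -0.6  0.4] rot [22.9, 29.7, -72.9] linear [47.3, -6.44, 14.09]
```

```bash
python3 -m jog '[{"rot":[22.9,29.7,-72.9],"linear":[47.3,-6.4,14.1],"jaw":4.4},{"rot":[22.9,29.7,-72.9],"linear":[47.3,-6.4,14.1],"jaw":4.4},{"rot":[22.9,29.7,-72.9],"linear":[47.3,-6.4,14.1],"jaw":4.4},{"rot":[22.9,29.7,-72.9],"linear":[47.3,-6.4,14.1],"jaw":4.4},{"rot":[22.9,29.7,-72.9],"linear":[47.3,-6.4,14.1],"jaw":4.4}]' 20
python3 -c "
from h import *
go([.608,-.157],98,35,.11,.09)"
```

```text
t: 0.52
ee_pos: [0.3851, -0.4057, 0.1718]
orientation: [-0.107, 0.878, 0.457, 0.093]
contact_force: [-0.9, -1.6, -0.1]
gripper_width: 0.0442
finger_force: 0.0
t 0.52 pos [ 0.385 -0.406  0.172] F [-0.9 -1.6 -0.1] rot [12.9, 16.7, -40.8] linear [22.26, 12.59, 13.24]
```

```bash
python3 -m jog '[{"rot":[12.9,16.7,-40.8],"linear":[22.3,12.6,13.2],"jaw":4.4},{"rot":[12.9,16.7,-40.8],"linear":[22.3,12.6,13.2],"jaw":4.4},{"rot":[12.9,16.7,-40.8],"linear":[22.3,12.6,13.2],"jaw":4.4},{"rot":[12.9,16.7,-40.8],"linear":[22.3,12.6,13.2],"jaw":4.4},{"rot":[12.9,16.7,-40.8],"linear":[22.3,12.6,13.2],"jaw":4.4}]' >/dev/null
python3 -c "
from h import *
go([.608,-.157],98,35,.11,.03)"
```

```text
t 0.93 pos [ 0.558 -0.306  0.112] F [ 0.5 -1.5  0.9] rot [2.8, 3.6, -9.0] linear [-0.61, 6.82, 8.89]
```

```bash
python3 -m jog '[{"rot":[2.8,3.6,-9],"linear":[-0.6,6.8,8.9],"jaw":4.4},{"rot":[2.8,3.6,-9],"linear":[-0.6,6.8,8.9],"jaw":4.4},{"rot":[2.8,3.6,-9],"linear":[-0.6,6.8,8.9],"jaw":4.4},{"rot":[2.8,3.6,-9],"linear":[-0.6,6.8,8.9],"jaw":4.4}]' >/dev/null
python3 - <<'E'
from h import *
from cell import imaging
c=imaging.camera('scene');w=imaging.camera('wrist')
cv2.imwrite('pics/a.png',cv2.cvtColor(np.hstack([c['frame'][:,:400],w['frame'][:,56:456]]),cv2.COLOR_RGB2BGR))
go([.608,-.157],98,35,.055,.014)
E
```

```text
t 1.37 pos [ 0.622 -0.266  0.029] F [-0.9 -0.6 -0. ] rot [-0.1, 0.0, -0.2] linear [3.65, 0.14, 4.39]
```

View pics/a.png

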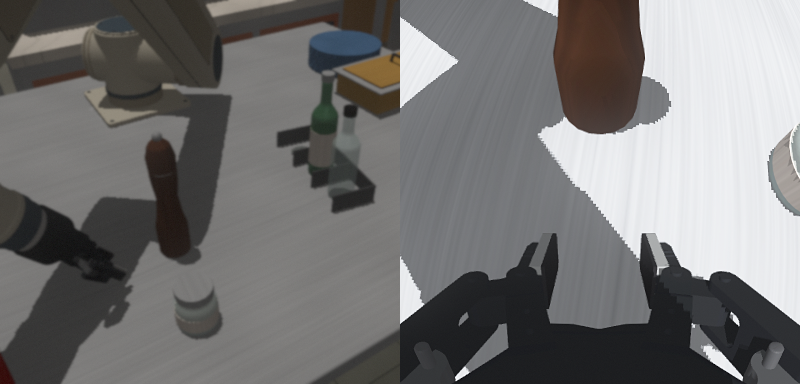

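Scene (left) shows the mill upright at (172,250) with the gripper behind it. Wrist (right) shows the mill foot at x≈600, centred between the pads (550 and 650).

```bash
python3 -m jog '[{"rot":[0,0,0],"linear":[1.2,0,1.5],"jaw":4.4},{"rot":[0,0,0],"linear":[2.4,0.1,2.9],"jaw":4.4},{"rot":[0,0,0],"linear":[3.6,0.1,4.3],"jaw":4.4},{"rot":[0,0,0],"linear":[3.6,0.1,4.3],"jaw":4.4}]'
python3 - <<'E'
from h import *
go([.608,-.157],98,35,.03,.014)
A=np.array([.608,-.157]);E=SPOT-.1*EY
d=(E-A);print(E,np.hypot(*d),np.degrees(np.arctan2(d[1],d[0])))
go(E,98,35,.027,.014)
E
```

```text
t: 1.7
ee_pos: [0.6147, -0.2119, 0.0175]
orientation: [-0.226, 0.628, 0.719, 0.197]
contact_force: [0.7, 1.2, 0.2]
gripper_width: 0.044
finger_force: 0.0
t 1.7 pos [ 0.615 -0.212  0.018] F [0.7 1.2 0.2] rot [0.1, 0.2, -0.2] linear [1.88, 0.09, 1.73]
[0.4536 0.126 ] 0.32237921769245614 118.61613335803095
t 1.7 pos [ 0.615 -0.212  0.018] F [0.7 1.2 0.2] rot [0.1, 0.2, -0.2] linear [26.85, -11.38, 19.12]
```

```bash
python3 -m jog '[{"rot":[0,0,0],"linear":[0.7,0,0.8],"jaw":4.4},{"rot":[0,0,0],"linear":[1.4,0.1,1.4],"jaw":4.4},{"rot":[0,0,0],"linear":[1.9,0.1,1.8],"jaw":4.4},{"rot":[0,0,0],"linear":[2.3,0.1,2.1],"jaw":4.4},{"rot":[0,0,0],"linear":[2.7,0.1,2.4],"jaw":4.4}]'
python3 - <<'E'
from h import *
from cell import imaging
w=imaging.camera('wrist')
cv2.imwrite('pics/b.png',cv2.cvtColor(w['frame'],cv2.COLOR_RGB2BGR))
p=mill(imaging.camera('top'));q=p[p[:,2]>.17];print(len(q),circ(q),q.mean(0))
go(SPOT-.1*EY,98,35,.027,.014)
E
```

```text
t: 2.12
ee_pos: [0.6118, -0.1781, 0.0122]
orientation: [-0.225, 0.628, 0.719, 0.197]
contact_force: [0.0, -3.7, 1.2]
gripper_width: 0.044
finger_force: 1.6
376 (array([ 0.43167896, -0.29818334]), np.float64(0.2269382088304053)) [ 0.60230619 -0.15530301  0.21489632]
t 2.22 pos [ 0.612 -0.178  0.012] F [-0.8  0.4  1.1] rot [0.1, 0.2, -0.2] linear [24.35, -11.54, 16.71]
```

View pics/b.png

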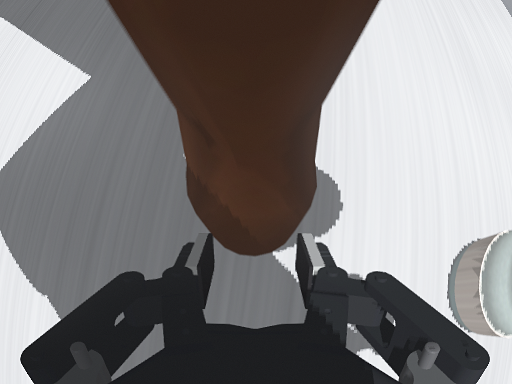

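Wrist: the foot sits in the cradle, bottom at (250,255) between the pads at 205 and 300. About 3.7 N was felt. Next is the oblique push toward the bay entry.

```bash
python3 -m jog '[{"rot":[0,0,0],"linear":[0.3,-0.15,0.2],"jaw":4.4},{"rot":[0,0,0],"linear":[0.8,-0.4,0.55],"jaw":4.4},{"rot":[0,0,0],"linear":[1.5,-0.7,1.0],"jaw":4.4},{"rot":[0,0,0],"linear":[2.3,-1.1,1.6],"jaw":4.4},{"rot":[0,0,0],"linear":[3.1,-1.5,2.1],"jaw":4.4}]' 
python3 -m jog '[{"rot":[0,0,0],"linear":[0.8,-0.4,0.55],"jaw":4.4},{"rot":[0,0,0],"linear":[1.6,-0.8,1.1],"jaw":4.4},{"rot":[0,0,0],"linear":[2.4,-1.15,1.65],"jaw":4.4},{"rot":[0,0,0],"linear":[3.1,-1.5,2.1],"jaw":4.4},{"rot":[0,0,0],"linear":[3.5,-1.7,2.4],"jaw":4.4}]'
python3 - <<'E'
from h import *
from cell import imaging
w=imaging.camera('wrist')
cv2.imwrite('pics/c.png',cv2.cvtColor(w['frame'],cv2.COLOR_RGB2BGR))
go(SPOT-.1*EY,98,35,.027,.014)
E
```

```text
t: 2.63
ee_pos: [0.5916, -0.1423, 0.012]
orientation: [-0.226, 0.628, 0.719, 0.197]
contact_force: [0.9, -2.5, -0.6]
gripper_width: 0.0438
finger_force: 1.3
t: 3.05
ee_pos: [0.5687, -0.102, 0.0126]
orientation: [-0.226, 0.627, 0.719, 0.196]
contact_force: [1.6, -1.1, -0.7]
gripper_width: 0.0439
finger_force: 1.3
t 3.1 pos [ 0.568 -0.101  0.013] F [ 1.2 -0.4 -0.2] rot [0.0, 0.1, -0.2] linear [17.62, -8.27, 12.13]
```

View pics/c.png

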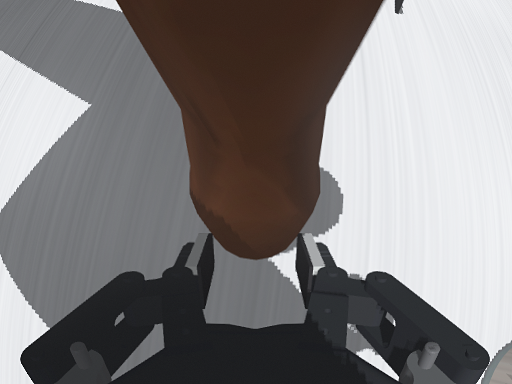

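Still seated and upright (foot bottom at (256,258)). Continuing.

```bash
python3 -m jog '[{"rot":[0,0,0],"linear":[0.6,-0.3,0.4],"jaw":4.4},{"rot":[0,0,0],"linear":[1.5,-0.7,1.05],"jaw":4.4},{"rot":[0,0,0],"linear":[2.4,-1.1,1.65],"jaw":4.4},{"rot":[0,0,0],"linear":[3.3,-1.5,2.3],"jaw":4.4},{"rot":[0,0,0],"linear":[4.2,-2.0,2.9],"jaw":4.4}]' 
python3 -m jog '[{"rot":[0,0,0],"linear":[0.9,-0.4,0.6],"jaw":4.4},{"rot":[0,0,0],"linear":[1.8,-0.8,1.25],"jaw":4.4},{"rot":[0,0,0],"linear":[2.7,-1.3,1.85],"jaw":4.4},{"rot":[0,0,0],"linear":[3.6,-1.7,2.5],"jaw":4.4},{"rot":[0,0,0],"linear":[4.5,-2.1,3.1],"jaw":4.4}]' 
python3 -m jog '[{"rot":[0,0,0],"linear":[0.9,-0.4,0.6],"jaw":4.4},{"rot":[0,0,0],"linear":[1.8,-0.8,1.25],"jaw":4.4},{"rot":[0,0,0],"linear":[2.6,-1.2,1.8],"jaw":4.4},{"rot":[0,0,0],"linear":[3.2,-1.5,2.2],"jaw":4.4},{"rot":[0,0,0],"linear":[3.5,-1.65,2.4],"jaw":4.4}]'
python3 - <<'E'
from h import *
from cell import imaging
w=imaging.camera('wrist');t=imaging.camera('top')
cv2.imwrite('pics/d.png',cv2.cvtColor(np.hstack([t['frame'][80:340,100:450],cv2.resize(w['frame'],(347,260))]),cv2.COLOR_RGB2BGR))
go(SPOT-.1*EY,98,35,.027,.014)
go(SPOT-.1*EY,80,35,.027,.014)
E
```

```text
t: 3.52
ee_pos: [0.5426, -0.055, 0.0125]
orientation: [-0.225, 0.628, 0.719, 0.197]
contact_force: [1.0, -2.1, -1.2]
gripper_width: 0.0442
finger_force: 1.4
t: 3.93
ee_pos: [0.514, -0.0033, 0.0128]
orientation: [-0.226, 0.628, 0.719, 0.197]
contact_force: [1.2, -2.4, -0.2]
gripper_width: 0.0438
finger_force: 1.4
t: 4.35
ee_pos: [0.4917, 0.037, 0.0134]
orientation: [-0.226, 0.627, 0.719, 0.196]
contact_force: [1.4, -2.3, -0.4]
gripper_width: 0.044
finger_force: 1.3
t 4.45 pos [0.492 0.037 0.013] F [ 0.4 -1.  -0.8] rot [0.1, 0.1, -0.2] linear [5.51, -2.57, 3.77]
t 4.45 pos [0.492 0.037 0.013] F [ 0.4 -1.  -0.8] rot [-10.2, 0.2, 14.6] linear [5.61, -3.4, 3.84]
```

View pics/d.png

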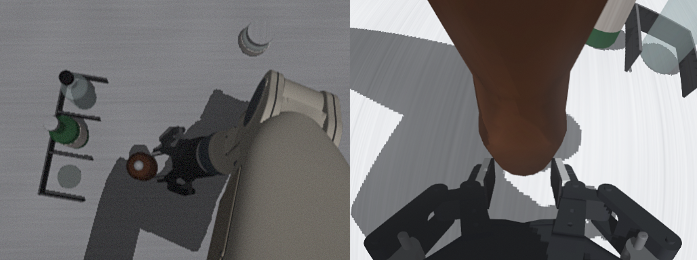

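Mill still upright in the cradle, ball at (140,165) in the crop, just right of the empty bay. Now the rest of the way to the entry, turning to the bay's axis.

```bash
python3 -m jog '[{"rot":[-0.7,0,1.0],"linear":[0.4,-0.25,0.3],"jaw":4.4},{"rot":[-1.7,0,2.4],"linear":[1.0,-0.6,0.7],"jaw":4.4},{"rot":[-3.0,0,4.3],"linear":[1.7,-1.0,1.15],"jaw":4.4},{"rot":[-4.4,0.1,6.3],"linear":[2.5,-1.5,1.7],"jaw":4.4},{"rot":[-5.8,0.1,8.3],"linear":[3.2,-1.9,2.2],"jaw":4.4}]'
python3 -c "
from h import *
go(SPOT-.1*EY,80,35,.027,.014)"
```

```text
t: 4.87
ee_pos: [0.4685, 0.0716, 0.0133]
orientation: [-0.208, 0.689, 0.659, 0.217]
contact_force: [0.3, -0.3, -1.9]
gripper_width: 0.0441
finger_force: 1.3
t 4.87 pos [0.469 0.072 0.013] F [ 0.3 -0.3 -1.9] rot [-4.3, 0.1, 6.1] linear [2.25, -2.08, 1.49]
```

```bash
python3 -m jog '[{"rot":[-1.2,0,1.7],"linear":[0.6,-0.55,0.4],"jaw":4.4},{"rot":[-2.3,0,3.3],"linear":[1.2,-1.1,0.8],"jaw":4.4},{"rot":[-3.4,0.1,4.8],"linear":[1.8,-1.6,1.15],"jaw":4.4},{"rot":[-4.3,0.1,6.1],"linear":[2.25,-2.1,1.5],"jaw":4.4},{"rot":[-4.3,0.1,6.1],"linear":[2.25,-2.1,1.5],"jaw":4.4}]'
python3 - <<'E'
from h import *
from cell import imaging
w=imaging.camera('wrist');t=imaging.camera('top')
cv2.imwrite('pics/e.png',cv2.cvtColor(np.hstack([cv2.resize(t['frame'][120:300,120:300],(400,400)),cv2.resize(w['frame'][:,64:448],(400,400))]),cv2.COLOR_RGB2BGR))
p=mill(t);q=p[p[:,2]>.17];m=q.mean(0)[:2];print(len(q),m,'station',(m-SPOT)@EX,(m-SPOT)@EY)
go(SPOT-.1*EY,80,35,.027,.014)
go(SPOT,80,35,.027,.014)
E
```

```text
t: 5.28
ee_pos: [0.4473, 0.1003, 0.0142]
orientation: [-0.194, 0.73, 0.614, 0.23]
contact_force: [0.3, -0.1, -0.9]
gripper_width: 0.044
finger_force: 0.3
269 [0.45110952 0.10962854] station 0.000395509032290714 -0.11660933206575783
t 5.38 pos [0.449 0.1   0.014] F [-0.4 -0.1 -0.7] rot [-0.1, -0.0, 0.2] linear [-0.02, 0.03, 0.02]
t 5.38 pos [0.449 0.1   0.014] F [-0.4 -0.1 -0.7] rot [-0.1, -0.0, 0.2] linear [8.17, 0.07, 5.76]
```

View pics/e.png

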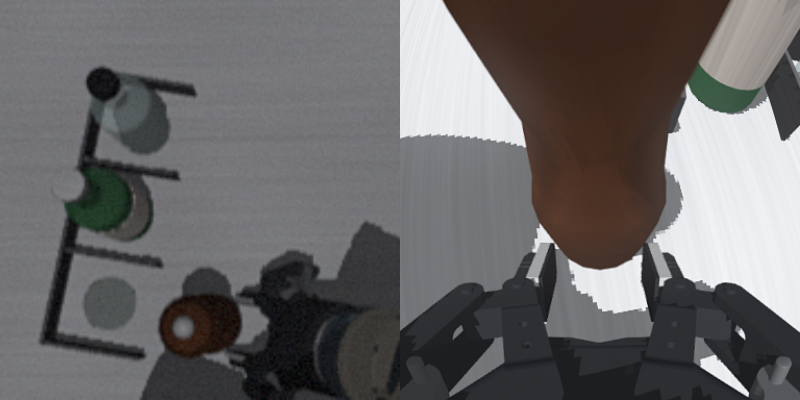

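Mill upright at the mouth, ball at (183,327), lined up with the spot (110,303) along the bay's axis. Pushing it in slowly.

```bash
python3 -m jog '[{"rot":[0,0,0],"linear":[0.4,0,0.3],"jaw":4.4},{"rot":[0,0,0],"linear":[1.0,0,0.7],"jaw":4.4},{"rot":[0,0,0],"linear":[1.7,0,1.2],"jaw":4.4},{"rot":[0,0,0],"linear":[2.3,0,1.6],"jaw":4.4},{"rot":[0,0,0],"linear":[2.9,0,2.05],"jaw":4.4}]'
python3 -m jog '[{"rot":[0,0,0],"linear":[0.6,0,0.4],"jaw":4.4},{"rot":[0,0,0],"linear":[1.2,0,0.85],"jaw":4.4},{"rot":[0,0,0],"linear":[1.8,0,1.25],"jaw":4.4},{"rot":[0,0,0],"linear":[2.3,0,1.6],"jaw":4.4},{"rot":[0,0,0],"linear":[2.6,0,1.8],"jaw":4.4}]'
python3 - <<'E'
from h import *
from cell import imaging
w=imaging.camera('wrist');t=imaging.camera('top')
cv2.imwrite('pics/f.png',cv2.cvtColor(np.hstack([cv2.resize(t['frame'][120:300,120:300],(400,400)),cv2.resize(w['frame'][:,64:448],(400,400))]),cv2.COLOR_RGB2BGR))
p=mill(t);q=p[p[:,2]>.17];m=q.mean(0)[:2];print(len(q),m,'station',(m-SPOT)@EX,(m-SPOT)@EY)
go(SPOT,80,35,.027,.014)
E
```

```text
t: 5.8
ee_pos: [0.4547, 0.1356, 0.0138]
orientation: [-0.194, 0.73, 0.614, 0.23]
contact_force: [-0.5, -2.0, -1.4]
gripper_width: 0.0443
finger_force: 1.5
t: 6.22
ee_pos: [0.4599, 0.1668, 0.0141]
orientation: [-0.194, 0.729, 0.614, 0.23]
contact_force: [0.3, -2.0, -0.9]
gripper_width: 0.044
finger_force: 1.5
20 [0.45202435 0.06871079] station 0.008416304003755225 -0.15675413474189698
t 6.32 pos [0.46  0.167 0.014] F [ 0.  -0.  -0.2] rot [-0.1, -0.0, 0.2] linear [2.61, 0.11, 1.85]
```

View pics/f.png

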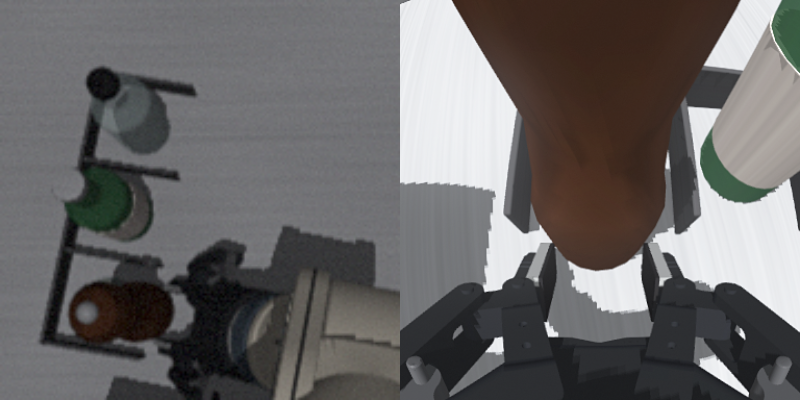

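The foot is halfway into the bay and centred between the walls (wrist: walls at 515 and 690, foot 532–665). For clearance inside the bay I'll back off, narrow the fingers and finish the push.

```bash
python3 -m jog '[{"rot":[0,0,0],"linear":[-0.8,0,-0.6],"jaw":4.4},{"rot":[0,0,0],"linear":[-1.6,0.1,-1.1],"jaw":4.4},{"rot":[0,0,0],"linear":[-1.6,0.1,-1.1],"jaw":2.6},{"rot":[0,0,0],"linear":[-1.6,0.1,-1.1],"jaw":2.6},{"rot":[0,0,0],"linear":[-1.6,0.1,-1.1],"jaw":2.6}]'
python3 -c "
from h import *
go(SPOT,80,35,.035,.015)"
```

```text
t: 6.73
ee_pos: [0.4577, 0.1467, 0.014]
orientation: [-0.194, 0.73, 0.614, 0.23]
contact_force: [0.2, -0.6, 0.5]
gripper_width: 0.0258
finger_force: 0.0
t 6.73 pos [0.458 0.147 0.014] F [ 0.2 -0.6  0.5] rot [-0.1, -0.0, 0.1] linear [3.66, -0.03, 2.44]
```

```bash
python3 -m jog '[{"rot":[0,0,0],"linear":[0.4,0,0.3],"jaw":2.6},{"rot":[0,0,0],"linear":[0.8,0,0.55],"jaw":2.6},{"rot":[0,0,0],"linear":[1.2,0,0.8],"jaw":2.6},{"rot":[0,0,0],"linear":[1.7,0,1.15],"jaw":2.6},{"rot":[0,0,0],"linear":[2.2,0,1.5],"jaw":2.6}]'
python3 -m jog '[{"rot":[0,0,0],"linear":[0.5,0,0.35],"jaw":2.6},{"rot":[0,0,0],"linear":[0.9,0,0.6],"jaw":2.6},{"rot":[0,0,0],"linear":[1.25,0,0.8],"jaw":2.6},{"rot":[0,0,0],"linear":[1.45,0,0.95],"jaw":2.6},{"rot":[0,0,0],"linear":[1.45,0,0.95],"jaw":2.6}]'
python3 - <<'E'
from h import *
from cell import imaging
w=imaging.camera('wrist');t=imaging.camera('scene')
cv2.imwrite('pics/g.png',cv2.cvtColor(np.hstack([cv2.resize(t['frame'][50:250,200:400],(400,400)),cv2.resize(w['frame'][:,64:448],(400,400))]),cv2.COLOR_RGB2BGR))
go(SPOT,80,35,.035,.015)
E
```

```text
t: 7.15
ee_pos: [0.4621, 0.1735, 0.0142]
orientation: [-0.194, 0.73, 0.614, 0.23]
contact_force: [-0.4, -2.4, -0.9]
gripper_width: 0.026
finger_force: 1.2
t: 7.57
ee_pos: [0.465, 0.1905, 0.0148]
orientation: [-0.194, 0.729, 0.614, 0.23]
contact_force: [-0.3, -0.9, -0.9]
gripper_width: 0.0263
finger_force: 0.5
t 7.67 pos [0.465 0.19  0.015] F [ 0.9  0.7 -0.3] rot [-0.1, -0.0, 0.1] linear [0.0, -0.01, -0.01]
```

View pics/g.png

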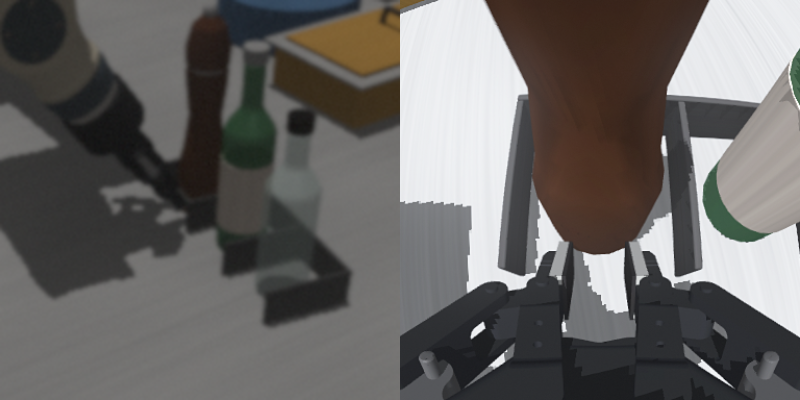

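Mill upright inside the bay: the foot's near edge (600,253) is past the wall ends (y≈272). Backing off to check.

```bash
python3 -m jog '[{"rot":[0,0,0],"linear":[-0.8,0,-0.6],"jaw":2.6},{"rot":[0,0,0],"linear":[-2.5,0,-1.7],"jaw":2.6},{"rot":[0,0,0],"linear":[-4.9,0,-3.4],"jaw":2.6},{"rot":[0,0,0],"linear":[-7.4,0,-5.2],"jaw":2.6},{"rot":[0,0,0],"linear":[-9.8,0,-6.9],"jaw":2.6}]'
python3 -m jog '[{"rot":[0,0,0],"linear":[-2,0,-2.3],"jaw":2.6},{"rot":[0,0,0],"linear":[-4,0,-5],"jaw":2.6},{"rot":[0,0,0],"linear":[-6,0,-7.5],"jaw":2.6},{"rot":[0,0,0],"linear":[-7,0,-9],"jaw":2.6},{"rot":[0,0,0],"linear":[-7,0,-9],"jaw":2.6}]'
python3 - <<'E'
from h import *
from cell import imaging
t=imaging.camera('top')
cv2.imwrite('pics/h.png',cv2.resize(cv2.cvtColor(t['frame'][130:300,110:280],cv2.COLOR_RGB2BGR),(510,510),interpolation=cv2.INTER_CUBIC))
P=cloud(t);f=t['frame'].astype(int)
m=(f[...,0]>f[...,2]+12)&(P[...,0]>.35)&(P[...,0]<.6)&(P[...,1]>.1)&(P[...,1]<.33)
q=P[m]
for a,b in((.02,.06),(.06,.17),(.17,.3)):
    k=q[(q[:,2]>a)&(q[:,2]<b)]
    s=(k[:,:2]-SPOT)@np.c_[EX,EY]
    if len(k): print(a,len(k),s.mean(0).round(3),s.min(0).round(3),s.max(0).round(3))
E
```

```text
t: 8.08
ee_pos: [0.4443, 0.0707, 0.0154]
orientation: [-0.194, 0.729, 0.614, 0.231]
contact_force: [1.7, 0.4, -0.3]
gripper_width: 0.0264
finger_force: 0.0
t: 8.5
ee_pos: [0.4271, -0.0393, 0.0494]
orientation: [-0.192, 0.731, 0.613, 0.231]
contact_force: [-0.0, -1.1, 0.5]
gripper_width: 0.026
finger_force: 0.0
0.02 68 [ 0.004 -0.024] [-0.02  -0.031] [0.025 0.046]
0.06 262 [-0.001 -0.019] [-0.025 -0.03 ] [0.023 0.005]
0.17 518 [-0.001 -0.011] [-0.023 -0.027] [0.021 0.014]
```

View pics/h.png

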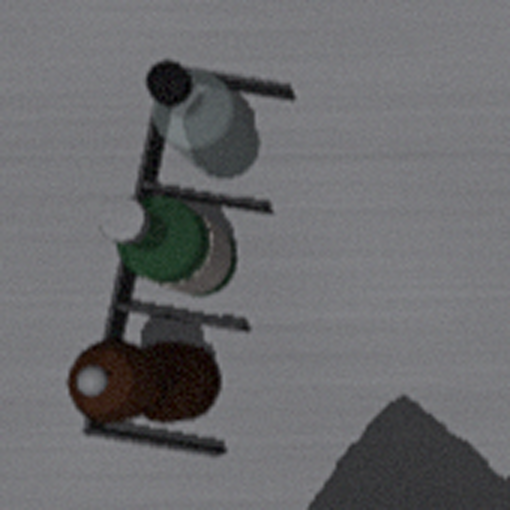

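The mill stands upright, about 4 mm short of the spot centre. The foot's near edge is about 14 mm inside the mouth, and the bottles haven't moved.

```bash
python3 -c "
from cell import ticket
print(ticket.close_job())"
```

```text
the job is handed in; nothing more can be done
None
```

The pepper mill stands upright and wholly inside the empty bay, about 4 mm short of the spot centre; neither bottle was touched, the push never came near the jar, and the job was handed in at about 8.5 s.

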